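Fit an eared brake pad into the sprung slots of a caliper bracket

ROBOT

A 6-joint arm with a two-finger parallel gripper is mounted at the origin on the work surface. World frame = base frame: x ahead of the robot, y to its left, z up, the work surface at z = 0. Lengths are in m, angles in degrees, forces in N, time in s.
With the tool pointing down it reaches from about 0.275 to 0.85 m from the base axis. Payload 5.2 kg.
Tool frame: the origin (TCP) lies at the very end of the fingers, on their centre line; the grasp point (between the pads) lies r.grip_point_offset behind it (r.grip_point_offset is the distance from the TCP to the grasp point, in m); z points along the fingers, x is the direction in which the jaws open and shut, and the axes are right-handed (so a half turn about z gives the same grasp; the last joint's range is limited). The gripper opens to 85 mm and grips with 20 to 120 N. Pads are 22 mm wide; open, the fingers measure 114 mm over their backs; the gripper's body (76 mm by 85 mm) begins 54 mm behind the grasp point. The pads swing forward as they close: fully open they stand 13 mm farther back than shut.
Start: joints at [57.422, 14.817, 87.949, -0, 77.235, -11.62], TCP at [0.197, 0.514, 0.231] pointing down, gripper open.
Joint ranges: [-179.93, 179.93], [-52.35, 119.4], [10.71, 147.94], [-69.91, 249.91], [12.55, 155.21], [-178.61, 178.61]. Speed limits (degrees/s): [147.25, 147.25, 180, 180, 180, 180].

INTERFACE

Orientations are given as a 3x3 rotation matrix whose columns are the frame's x, y, z axes.
In Python, from bench import r, viewer gives the robot as it stands. The module is installed in compiled form; this text tells all that it offers.
- The arm moves only by the tool arm_command, never from a script. Its argument "moves" is a list that holds one entry, the list of rows, each a list of 7 numbers: the shift along the tool's x, y, z each as a share of 0.3 m, from -1 to 1, then the turn, a rotation vector about the tool's x, y, z each as a share of pi rad, from -1 to 1, then the closure, from 0 (fully open) to 1 (shut). In form: [[[dx, dy, dz, ax, ay, az, hand], ...]]. A call has exactly 8 rows; each row is the pose to reach, as a shift and turn from the pose measured when the call began, along the tool's axes at that moment, turning the shorter way round; what a row does not reach only later rows make up. A row lasts 1/10 s, in which the tool goes at most 50 mm and 8.59 degrees, less where a joint would pass 70% of its speed; a pose out of reach is approached as far as the arm can. A call with a number of a shift or a turn outside -1 to 1 is refused whole. A call with a gripper value outside its range is refused whole. The fingers move at their own pace and stop on an object; "grip_force" is the grip in N (left out, the last holds). Time passes only in rows, so rows that repeat a pose let the fingers close, or fill a call up. It gives the time, the measured TCP pose, the force and the opening at its end, in the units of the state.
- r.read_state(): the state, without advancing time (a new reading comes with each control period).
- viewer.capture(name): name is "scene" or "top" or "wrist"; returns (picture, depth): 384x512x3 uint8, red, green, blue; 384x512 float32, m along the optical axis (not along the pixel's ray), 0 where there is no reading.
- viewer.camera_params(name): a dict with "K" (3x3 intrinsics, pixels), "R" (3x3) and "t" (3): a world point X has camera coordinates R X + t. Camera axes: x right, y down, z forward; pixel columns grow to the right and rows downward; lengths in m; the calibration is good to about 2 mm. A picture is of the moment at which its call begins: read the wrist's pose just before it. camera_params takes no time and is no camera call; for the wrist camera it gives the pose at the moment of the call.
- r.sign_off(): hands the job in, once; it reports no verdict.
The state is a dict: "time_s": time; "joint_positions": joint angles; "qvel": joint speeds; "joint_torque": joint torques, N m; "position": TCP position; "orientation": TCP orientation; "force": force on the tool from outside, world axes, zero at the start; "wrist_torque": the same for the moment, N m; "width": finger opening in m.
Only numpy, scipy, OpenCV 4.12 (cv2) and the standard library are available. Lean on these libraries where they do the work, as an engineer would, in place of code of your own. Each camera call takes 0.05 s, during which the arm holds its last target. There are 200 camera calls.

TASK

Fit the brake pad with the ears into the caliper bracket: stand the steel piston that is in the way upright in the grey parts tray, lay the pad flat in front of the bracket and push it along until its ears are fully home in both slots and both spring clips have snapped in behind them. Leave the plain pad and the other things on the bench where they are.

Things in the scene. Friction and masses are not known exactly. Their poses are not given: they have to be found in the camera images.
- pad: Brake pad to fit: steel plate 62 (x) x 120 (y) x 6 mm, black lining 62 x 108 x 10 mm on it (16 mm thick in all), 0.3-0.6 kg. At each y end an ear, 6 mm thick, sticks out 15 mm (150 mm over the ears) and spans x = -4 to +24 mm. Origin: centre of the plate's underside. +x: front edge, enters the bracket first; z up. Graspable at mid-length across its front and rear edges (62 mm apart).
- bracket: Grey cast caliper bracket on a fixed 12 mm dark steel plate (x -125 to +62, y -105 to +105 mm). +x: direction in which the pad slides in; z up. Origin: on the bench under the seated pad's centre. Two arms, x -34 to +56 mm, inner walls at y = +/-76.5 mm, tops 46 mm above the bench. A bridge as high joins them at x = 34 to 56 mm, so no finger fits ahead of the seated pad.
- seat (a point): Where the pad's origin lies when fully seated, on the plate's top: (0, 0, 12 mm) in the bracket's frame. Axes are the bracket's; the seated pad's are parallel to them. Stops in the slots meet the ears at most 0.5 mm beyond it.
- mouth (a point): Midpoint between the open ends of the two slots, on the plate's top, 34 mm before the seat (-x). The slots are covered by lips (9 mm above the plate, reaching in to y = +/-64 mm), so ears enter only by sliding from here; the side walls flare outward by about 8 mm over the 12 mm before the mouth. Between the lips it is open above.
- clip_left (a joint): Spring clip in the slot on the bracket's +y side: a steel bump of radius 8 mm at x = -7 mm, seen through a gap in the lip. Value in m: 0 = fully in (as at the start), 4 mm out of the slot wall; a passing ear pushes it out, about 0.0025; when the pad is seated it snaps back to 0 behind the ear. Pushing the pad past both clips takes about 10 to 16 N.
- clip_right (a joint): The same clip in the slot at the bracket's -y side; grows as it is pushed out.
- piston: A bright steel caliper piston: a cup of 52 mm diameter, 48 mm high, wall 4 mm, open upward, about 0.25 kg, standing on the bracket's plate in front of the slots where the pad has to lie. Origin: centre of its underside; z is up along its axis.
- tray: The parts tray, grey plastic, fixed, open on top: 110 (x) x 130 (y) x 30 mm, walls and floor 5 mm thick. Origin: centre of its underside.
- plain_pad: Bystander: a similar brake pad without ears, a plain rectangle 62 x 130 x 16 mm. Origin: centre of the underside. To be left alone.
- spray_can: Bystander: spray can 60 mm in diameter, 150 mm tall, beside the bracket's plate. Origin: centre of the underside.
- bolt: Bystander: steel bolt standing on its 28 mm head, shank 16 mm in diameter, 60 mm tall, close behind the eared pad. Origin: centre of the underside.
- bearing: Bystander: steel ring 70 mm in diameter, 18 mm high, flat on the bench. Origin: centre of the underside.
- wrench: Bystander: steel wrench 190 mm long, lying flat at the far side of the bench. Origin: about mid-length, on the underside.
- square_tube: Bystander: piece of aluminium square tube 180 x 40 x 40 mm, lying at the left, beyond the bracket. Origin: centre of the underside.
There are look-alikes about, which are no part of the job. Leave any blue or purple look-alike of the piston alone. What is meant by the tray is not blue, and is the smaller of those in its own colour.

How it is judged (in metres and radians):
At the end, for the whole second after the job is handed in: The eared pad lies flat (2 degrees) in the bracket, front edge first, within 2 mm in each direction of the seated position and aligned within 2 degrees; both clips are within 1.2 mm of fully in, behind the ears; the piston stands upright on the tray floor; both are at rest (x of pad in the frame of bracket between -0.002 and 0.002 m and y of pad in the frame of bracket between -0.002 and 0.002 m and z of pad in the frame of bracket between 0.01 and 0.014 m and angle between pad's own z axis and vertical below 0.035 rad and angle between the x axis of pad and the x axis of bracket, either way round below 0.035 rad and value of joint each of clip_left, clip_right below 0.0012 m and linear speed of each of pad, piston below 0.02 m/s and x of piston in the frame of tray between -0.05 and 0.05 m and y of piston in the frame of tray between -0.06 and 0.06 m and height (world z) of piston below 0.009 m and angle between piston's own z axis and vertical below 0.1 rad); the robot touches nothing.
It fails at once if the pad without ears is moved by more than 25 mm (distance of plain_pad from where it was at the start of the episode above 0.025 m).
It fails at once if another bystander (spray can, bolt, bearing ring, wrench, square tube) is moved by more than 25 mm (distance of any of spray_can, bolt, bearing, wrench, square_tube from where it was at the start of the episode above 0.025 m).
It fails at once if the spray can or the bolt is knocked over (angle between any of spray_can, bolt's own z axis and vertical above 0.5 rad).
It also fails if it takes over 72 s, if anything falls off the work surface, if the arm or the gripper's body presses on something with over 40 N, if the wrist force passes 120 N, or if a joint passes its speed limit or range.

## Working session

There is one attempt and no reset: what is moved stays moved. The work goes in short steps, Python scripts to look and compute and a tool call to move; the robot and the scene stay as the last step left them, time stands still between calls to the robot, and variables do not carry over. Pictures are saved under pics/ and viewed, about 8 in all and at most 12, crops included, and the job is handed in when it is done.

Besides the shell and the picture viewer there is one more tool, called after "Request:" as name(argument=value, ...), one argument or row to a line, values as JSON. arm_command: Moves the arm, as the interface text tells. Its arguments: {"type":"object","properties":{"moves":{"type":"array","items":{"type":"array","items":{"type":"array","items":{"type":"number","minimum":-1,"maximum":1}}}},"grip_force":{"type":"number"}},"required":["moves"]}

```bash
mkdir -p pics; ls; cat > h.py <<'E'
import numpy as np, cv2
from bench import r, viewer
def cap(n,save=None):
    p=viewer.camera_params(n); im,d=viewer.capture(n)
    if save: cv2.imwrite('pics/'+save,im[:,:,::-1])
    return im,d,p
def pts(d,p):
    "world points of every pixel from depth"
    K=p['K'];v,u=np.mgrid[:d.shape[0],:d.shape[1]]
    c=np.stack([(u-K[0][2])/K[0][0]*d,(v-K[1][2])/K[1][1]*d,d],-1)
    return (c-np.array(p['t']))@np.array(p['R'])
def ray(p,uv,z):
    "pixel -> world on plane z"
    K,R,t=map(np.array,(p['K'],p['R'],p['t'])); o=-R.T@t
    g=R.T@np.linalg.inv(K)@np.array([uv[0],uv[1],1.]); return o+g*(z-o[2])/g[2]
E
python3 - <<'E'
from h import *
s=r.read_state();print(s,r.grip_point_offset)
a,d,p=cap('top','top0.png');np.savez('top0.npz',a=a,d=d,**p)
b,d2,p2=cap('scene','scene0.png');np.savez('scene0.npz',a=b,d=d2,**p2)
print(p,p2)
E
```

```text
pics
{'time_s': 0.0, 'joint_positions': array([ 5.74218204e+01,  1.48598020e+01,  8.80106708e+01, -9.26558429e-04,
        7.72351174e+01, -1.16201031e+01]), 'qvel': array([ 0.00840849,  0.04196767, -0.04292591,  0.12074687,  0.04676295,
        0.0512533 ]), 'joint_torque': array([ 2.59859462e-04, -4.46030366e+01, -2.90573734e+01, -1.89236252e-04,
        1.16771375e-02,  1.44400980e-05]), 'position': array([0.19642498, 0.51316455, 0.23047245]), 'orientation': array([[ 3.57680513e-01,  9.33843505e-01, -9.79016337e-04],
       [ 9.33842267e-01, -3.57681676e-01, -1.56142156e-03],
       [-1.80829959e-03, -3.55756771e-04, -9.99998302e-01]]), 'force': array([-0.3088151 ,  0.91314858,  0.36957405]), 'wrist_torque': array([-0.02270594, -0.06334361,  0.00822602]), 'width': 0.08532463332423595} 0.0187
{'K': array([[383.55443305,   0.        , 249.8408911 ],
       [  0.        , 383.55443305, 194.3345517 ],
       [  0.        ,   0.        ,   1.        ]]), 'R': array([[-0.00746841, -0.99990312,  0.01174611],
       [-0.99720211,  0.0065735 , -0.07446308],
       [ 0.07437865, -0.01226937, -0.99715459]]), 't': array([-0.08124972,  0.53718082,  1.29813788])} {'K': array([[364.64746544,   0.        , 253.77660408],
       [  0.        , 364.64746544, 194.49194374],
       [  0.        ,   0.        ,   1.        ]]), 'R': array([[ 0.55381886,  0.83258265, -0.00952897],
       [ 0.45504251, -0.31223047, -0.83393552],
       [-0.69729548,  0.45751313, -0.55177962]]), 't': array([-0.24698713, -0.23655991,  1.51829052])}
```

View pics/top0.png

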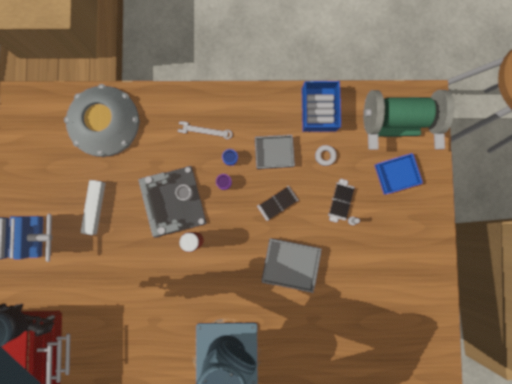

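View pics/scene0.png

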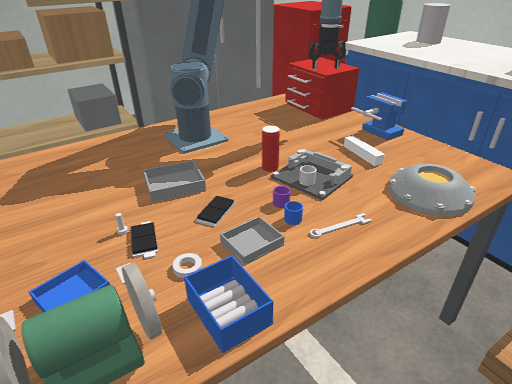

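The top view shows the bracket at about (173,200) with the bright piston at (184,192), the eared pad at (342,200) with the bolt at (354,221), the small grey tray at (275,152) and a larger look-alike at (292,264). I'll enlarge the bracket and pad next.

```bash
python3 - <<'E'
from h import *
a=cv2.imread('pics/top0.png')
c=[cv2.resize(a[160:240,x:x+80],None,fx=5,fy=5,interpolation=cv2.INTER_CUBIC) for x in(133,300)]
cv2.imwrite('pics/c0.png',np.hstack(c))
z=np.load('top0.npz');P=pts(z['d'],z);H=P[...,2]
np.set_printoptions(precision=3,suppress=True)
for n,(u,v) in dict(tray=(275,152),pis=(184,192),plate=(155,205),pad=(342,200),bolt=(354,221),bench=(230,270),plain=(278,204)).items(): print(n,P[v,u])
E
```

```text
tray [ 0.686 -0.175  0.005]
pis [0.547 0.142 0.013]
plate [0.502 0.241 0.017]
pad [ 0.515 -0.402  0.02 ]
bolt [ 0.442 -0.431  0.059]
bench [ 0.277 -0.015 -0.005]
plain [ 0.503 -0.183  0.005]
```

View pics/c0.png

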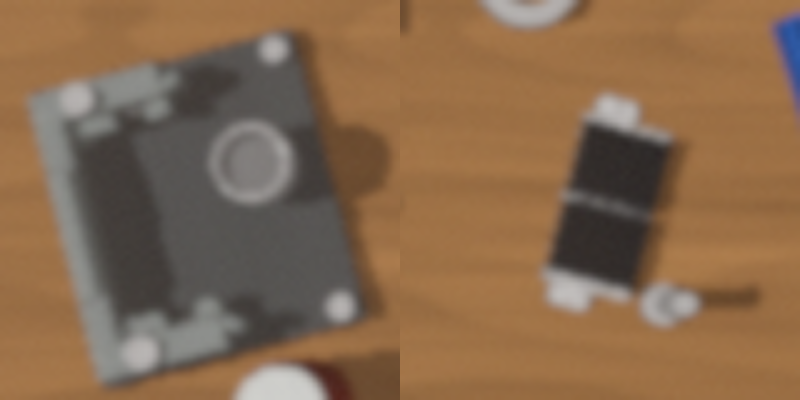

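The bracket's bridge is at the left of the crop, so its +x points left and slightly down. The pad's ears sit towards its left edge, so its front already faces roughly the same way. Next I'll get rough positions by casting rays.

```bash
cat >> h.py <<'E'
np.set_printoptions(precision=4,suppress=True)
def toolmove(target,yaw=None):
    "shift/turn shares in tool axes to reach world target TCP, with tool x axis at world yaw (deg), tool down"
    from scipy.spatial.transform import Rotation as Ro
    s=r.read_state();R=np.array(s['orientation']);d=R.T@(np.array(target)-s['position'])
    if yaw is None: D=R
    else:
        y=np.radians(yaw);D=np.array([[np.cos(y),np.sin(y),0],[np.sin(y),-np.cos(y),0],[0,0,-1.]])
        if D[:,0]@R[:,0]<0 : D[:,:2]*=-1
    rv=Ro.from_matrix(R.T@D).as_rotvec()
    print('shift',np.round(d/.3,4),'turn',np.round(rv/np.pi,4),'dist mm',np.round(np.linalg.norm(d)*1e3,1),'deg',np.round(np.degrees(np.linalg.norm(rv)),1),'pos',s['position'],'tool x yaw',np.degrees(np.arctan2(R[1,0],R[0,0])),'t',s['time_s'],'w',s['width'],'F',s['force'])
E
python3 - <<'E'
from h import *
z=np.load('top0.npz')
f=lambda cx,cy,h,o=133:ray(z,((cx+.5)/5-.5+o,(cy+.5)/5-.5+160),h)
c=[f(292,32,.012),f(365,318,.012),f(105,385,.012),f(30,97,.012)]
print(np.array(c))
back=(c[0]+c[1])/2; x=(c[3]+c[2])/2-back;print(np.linalg.norm(x),np.degrees(np.arctan2(x[1],x[0])),'origin',back+x/np.linalg.norm(x)*.125)
print('piston',f(250,162,.06),'can',ray(z,(189,242),.15))
o=300-80
q=[f(*p,.006,o) for p in((617,110),(570,295))];print('ears',q)
q=[f(*p,.016,o) for p in((590,120),(670,135),(632,295),(548,275))];print('pad',np.mean(q,0),np.array(q))
print('bolt',f(685,303,.06,o), 'plain', ray(z,(278,204),.016))
print('tray',ray(z,(275,152),.03))
toolmove([.5,.22,.32],104.5)
p=viewer.camera_params('wrist');s=r.read_state();R=np.array(s['orientation']);C=-np.array(p['R']).T@p['t'];print('cam in tool',R.T@(C-s['position']));print(np.array(p['R'])@R,p['K'])
E
```

```text
[[0.6373 0.1185 0.012 ]
 [0.4388 0.0676 0.012 ]
 [0.3944 0.2453 0.012 ]
 [0.593  0.2992 0.012 ]]
0.18460492275723153 103.90151315880247 origin [0.508  0.2144 0.012 ]
piston [0.5429 0.1393 0.06  ] can [0.3817 0.1042 0.15  ]
ears [array([ 0.5802, -0.4111,  0.006 ]), array([ 0.4514, -0.3751,  0.006 ])]
pad [ 0.5124 -0.402   0.016 ] [[ 0.5722 -0.3896  0.016 ]
 [ 0.5614 -0.4449  0.016 ]
 [ 0.451  -0.4156  0.016 ]
 [ 0.4651 -0.3579  0.016 ]]
bolt [ 0.445  -0.4393  0.06  ] plain [ 0.5029 -0.1819  0.016 ]
tray [ 0.6815 -0.1727  0.03  ]
shift [-0.5513  1.2944 -0.2977] turn [-0.0003  0.0005 -0.197 ] dist mm 431.4 deg 35.5 pos [0.1964 0.5132 0.2305] tool x yaw 69.0419671328587 t 0.1 w 0.08546876536590661 F [-0.5373 -0.3772  0.3052]
cam in tool [ 0.0006 -0.0826 -0.1429]
[[ 1.      0.001   0.0003]
 [-0.0009  0.9465 -0.3226]
 [-0.0006  0.3226  0.9465]] [[293.6158   0.     255.3562]
 [  0.     293.6158 185.8002]
 [  0.       0.       1.    ]]
```

```bash
python3 - <<'E'
from h import *
toolmove([.47,.16,.22],104)
E
```

```text
shift [-0.7733  1.2727  0.036 ] turn [-0.0003  0.0005 -0.1942] dist mm 446.9 deg 35.0 pos [0.1964 0.5132 0.2305] tool x yaw 69.0419671328587 t 0.1 w 0.08546876536590661 F [-0.5373 -0.3772  0.3052]
```

Request:
arm_command(
  moves=[
    [[-0.69,1,0.03,0,0,-0.194,0],[-0.69,1,0.03,0,0,-0.194,0],[-0.69,1,0.03,0,0,-0.194,0],[-0.69,1,0.03,0,0,-0.194,0],[-0.69,1,0.03,0,0,-0.194,0],[-0.69,1,0.03,0,0,-0.194,0],[-0.69,1,0.03,0,0,-0.194,0],[-0.69,1,0.03,0,0,-0.194,0]],
  ],
)

```text
time_s: 0.9
position: [0.4035, 0.2101, 0.2215]
orientation: [[-0.24, 0.971, -0.001], [0.971, 0.24, -0.002], [-0.002, -0.001, -1.0]]
force: [0.6, 0.1, 0.3]
width: 0.0855
```

```bash
python3 - <<'E'
from h import *
toolmove([.48,.16,.22],104)
a,d,p=cap('wrist','w1.png');np.savez('w1.npz',a=a,d=d,**p)
E
```

```text
shift [-0.2233  0.2074  0.0052] turn [-0.0005  0.0005 -0.0006] dist mm 91.4 deg 0.2 pos [0.4035 0.2101 0.2215] tool x yaw 103.89087748431733 t 0.9 w 0.08553176604049169 F [0.5994 0.0921 0.3181]
```

View pics/w1.png

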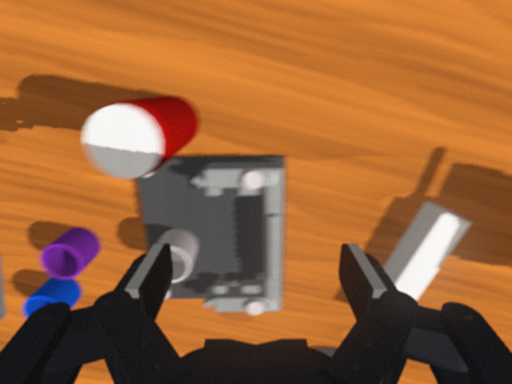

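The wrist view shows the bracket at about (212,230), partly hidden by the gripper, with the can at (125,140). I'll move farther out so that the bracket comes clear of the fingers.

Request:
arm_command(
  moves=[
    [[-0.2,0.45,0.17,0,0,0,0],[-0.2,0.45,0.17,0,0,0,0],[-0.2,0.45,0.17,0,0,0,0],[-0.2,0.45,0.17,0,0,0,0],[-0.2,0.45,0.17,0,0,0,0],[-0.2,0.45,0.17,0,0,0,0],[-0.2,0.45,0.17,0,0,0,0],[-0.2,0.45,0.17,0,0,0,0]],
  ],
)

```text
time_s: 1.75
position: [0.551, 0.181, 0.1718]
orientation: [[-0.239, 0.971, 0.002], [0.971, 0.239, -0.005], [-0.005, 0.001, -1.0]]
force: [0.3, -0.4, -0.2]
width: 0.0856
```

```bash
python3 - <<'E'
from h import *
toolmove([.543,.139,.16],104)
a,d,p=cap('wrist');np.savez('w2.npz',a=a,d=d,**p)
P=pts(d,p); print('depth pts', P[60,300],P[110,260])
m=a[:330]
cv2.imwrite('pics/w2.png',cv2.resize(a[0:300,100:500,::-1],None,fx=2,fy=2,interpolation=cv2.INTER_CUBIC))
E
```

```text
shift [-0.1294 -0.0594  0.0399] turn [ 0.0003  0.0016 -0.0009] dist mm 44.4 deg 0.3 pos [0.551  0.181  0.1718] tool x yaw 103.84485902568383 t 1.75 w 0.08557525302877422 F [ 0.3112 -0.4082 -0.222 ]
depth pts [0.4388 0.1962 0.0125] [0.4925 0.1706 0.0114]
```

View pics/w2.png

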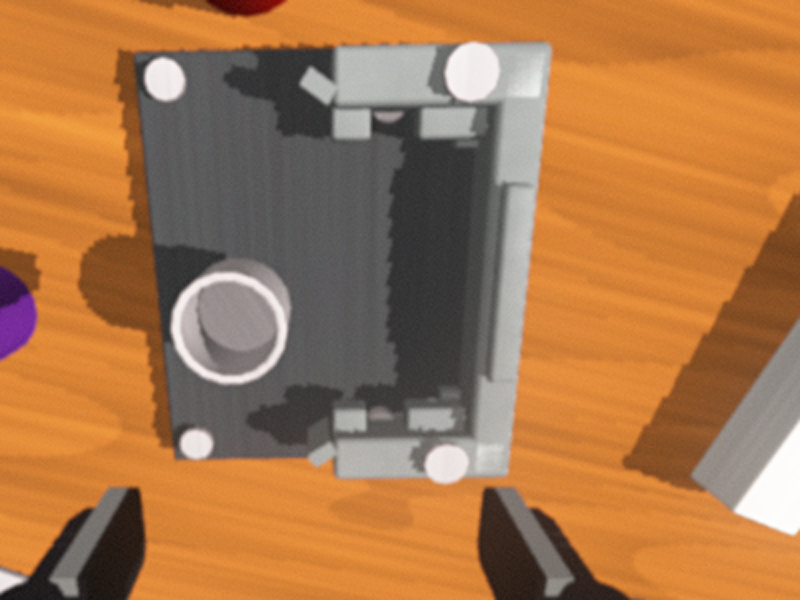

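The bracket is now clear. In view pixels the inner edges of the arm tops lie at v≈104 and v≈437, the rear plate corners at (135,52) and (175,458), and the piston rim at (230,327). I'll fit the frame from these.

```bash
python3 - <<'E'
from h import *
z=np.load('w2.npz')
f=lambda vx,vy,h:ray(z,((vx+.5)/2-.5+100,(vy+.5)/2-.5),h)
U=[f(345,104,.046),f(440,104,.046)];L=[f(345,437,.046),f(420,437,.046)]
c=[f(135,52,.012),f(175,458,.012)]
A=[f(337,46,.046),f(337,478,.046)]; B=[f(550,43,.046),f(508,474,.046)]
yw=lambda a,b:np.degrees(np.arctan2(*(b-a)[1::-1]))
print('yaw',yw(*U),yw(*L),yw(c[1],c[0])-90,yw(A[1],A[0])-90,yw(B[1],B[0])-90, 'outer',yw(A[0],B[0]),yw(A[1],B[1]))
for n,q in(('plate',c),('arm end',A),('bridge far',B),('inner',(U[0],L[0])),('bolts',(f(471,71,.046),f(446,463,.046)))): print(n,np.array(q),'len',np.linalg.norm(q[0]-q[1]))
y=np.radians(103.9)
for yd in (103.5,104,104.5):
  y=np.radians(yd);ex=np.array([np.cos(y),np.sin(y)]);ey=np.array([-ex[1],ex[0]])
  cx=[np.mean([q[:2]@ex for q in Q]) for Q in(c,A,B)]
  cy=[np.mean([q[:2]@ey for q in Q]) for Q in(c,A,B,(U[0],L[0]))]
  print(yd,'x org',cx[0]+.125,cx[1]+.034,cx[2]-.056,'y org',cy)
# piston rim by white mask ellipse
g=z['a'][:,:,::-1];hsv=cv2.cvtColor(g,cv2.COLOR_BGR2HSV);m=((hsv[...,2]>190)&(hsv[...,1]<40)).astype('u1');m[:, :180]=0;m[:,250:]=0;m[:130]=0;m[195:]=0
q=cv2.findNonZero(m);(h,k),rad=cv2.minEnclosingCircle(q);print('rim',h,k,rad,ray(z,(h,k),.06),rad*2/293.6*(-(np.array(z['R']).T@z['t'])[2]-.06))
# height check of rim: two views
zt=np.load('top0.npz');a,b=ray(z,(h,k),0),ray(z,(h,k),.06)
o1=ray(zt,(182.6,192.),0);o2=ray(zt,(182.6,192.),.06)
M=np.stack([(b-a)/.06,-(o2-o1)/.06],1);s=np.linalg.lstsq(M,o1-a,rcond=None)[0];print('heights',s)
toolmove([.543,.139,.16],104)
E
```

```text
yaw 103.75698323351945 103.92777679066155 -255.43568538413018 -255.39975668476967 -254.97636334358276 outer 104.44993448245783 105.46353143721238
plate [[0.4399 0.0695 0.012 ]
 [0.6408 0.1217 0.012 ]] len 0.20760309289453355
arm end [[0.4217 0.1594 0.046 ]
 [0.6129 0.2092 0.046 ]] len 0.19760817828075253
bridge far [[0.4002 0.2429 0.046 ]
 [0.5895 0.2937 0.046 ]] len 0.1960664864494899
inner [[0.4417 0.1681 0.046 ]
 [0.5895 0.2072 0.046 ]] len 0.15288255424224007
bolts [[0.4175 0.2151 0.046 ]
 [0.5912 0.2609 0.046 ]] len 0.17967137673780487
103.5 x org 0.0917996972836383 0.09243423919589061 0.08934254938309666 y org [np.float64(-0.5477526804325793), np.float64(-0.546035261008102), np.float64(-0.5438187071215129), np.float64(-0.5451868089247789)]
104 x org 0.08702097823930988 0.08766701811056338 0.08459136193179481 y org [np.float64(-0.5474421000687053), np.float64(-0.5465243981211717), np.float64(-0.5450663370881151), np.float64(-0.5457079495433463)]
104.5 x org 0.08224515144453041 0.08289571007402685 0.07982946790396042 y org [np.float64(-0.5470898298694028), np.float64(-0.5469719152853694), np.float64(-0.546272458142838), np.float64(-0.5461875323887616)]
rim 214.26805114746094 163.147705078125 28.9041805267334 [0.5435 0.1408 0.06  ] 0.05012304952899285
heights [0.0577 0.0574]
shift [-0.1288 -0.0599  0.0398] turn [ 0.0003  0.0017 -0.0009] dist mm 44.3 deg 0.3 pos [0.5512 0.1809 0.1718] tool x yaw 103.83873628760429 t 1.8 w 0.08524214905131194 F [-0.7654 -0.6451 -0.119 ]
```

```bash
python3 - <<'E'
from h import *
toolmove([.5435,.1408,.12],104.5)
toolmove([.5435,.1408,.022],104.5)
E
```

```text
shift [-0.1227 -0.057   0.1731] turn [ 0.0003  0.0017 -0.0037] dist mm 65.9 deg 0.7 pos [0.5512 0.1809 0.1718] tool x yaw 103.83873628760429 t 1.8 w 0.08524214905131194 F [-0.7654 -0.6451 -0.119 ]
shift [-0.121  -0.0573  0.4998] turn [ 0.0003  0.0017 -0.0037] dist mm 155.2 deg 0.7 pos [0.5512 0.1809 0.1718] tool x yaw 103.83873628760429 t 1.8 w 0.08524214905131194 F [-0.7654 -0.6451 -0.119 ]
```

Request:
arm_command(
  moves=[
    [[-0.123,-0.057,0.17,0,0.0017,-0.0037,0],[-0.123,-0.057,0.17,0,0.0017,-0.0037,0],[-0.122,-0.057,0.33,0,0.0017,-0.0037,0],[-0.121,-0.057,0.5,0,0.0017,-0.0037,0],[-0.121,-0.057,0.5,0,0.0017,-0.0037,0],[-0.121,-0.057,0.5,0,0.0017,-0.0037,0],[-0.121,-0.057,0.5,0,0.0017,-0.0037,0.5],[-0.121,-0.057,0.5,0,0.0017,-0.0037,0.6]],
  ],
  grip_force=40,
)

```text
time_s: 2.6
position: [0.5458, 0.1412, 0.025]
orientation: [[-0.251, 0.968, 0.006], [0.968, 0.251, 0.001], [-0.001, 0.006, -1.0]]
force: [0.3, 0.4, -0.1]
width: 0.059
```

Request:
arm_command(
  moves=[
    [[0,0,0,0,0,0,0.6],[0,0,0,0,0,0,0.6],[0,0,0,0,0,0,0.6],[0,0,0,0,0,0,0.6],[0,0,-0.13,0,0,0,0.6],[0,0,-0.26,0,0,0,0.6],[0,0,-0.4,0,0,0,0.6],[0,0,-0.4,0,0,0,0.6]],
  ],
  grip_force=40,
)

```text
time_s: 3.4
position: [0.5488, 0.1414, 0.1509]
orientation: [[-0.251, 0.968, 0.017], [0.968, 0.251, 0.001], [-0.003, 0.017, -1.0]]
force: [1.4, -0.5, -2.8]
width: 0.0515
```

```bash
python3 - <<'E'
from h import *
z=np.load('top0.npz');a=z['a']
# tray contour by local grey mask
hsv=cv2.cvtColor(a,cv2.COLOR_RGB2HSV);m=((hsv[...,1]<60)).astype('u1')*255;w=np.zeros_like(m);w[128:176,245:305]=m[128:176,245:305]
w=cv2.morphologyEx(w,cv2.MORPH_OPEN,np.ones((3,3)))
c=max(cv2.findContours(w,0,2)[0],key=cv2.contourArea);R=cv2.minAreaRect(c);print(R)
for h in(0.,.03):
  q=np.array([ray(z,p,h) for p in cv2.boxPoints(R)]);print(h,q.mean(0),np.linalg.norm(q[0]-q[1]),np.linalg.norm(q[1]-q[2]),np.degrees(np.arctan2(*(q[1]-q[0])[1::-1])))
toolmove([.68,-.175,.15],90)
E
```

```text
((274.33660888671875, 151.3852081298828), (31.501035690307617, 37.92599868774414), 86.42366790771484)
0.0 [ 0.6895 -0.1728  0.    ] 0.13422604939767885 0.11229450051698452 -86.64997189398163
0.03 [ 0.6839 -0.1704  0.03  ] 0.1312106341409931 0.10977178192681296 -86.64997189398157
shift [-1.1308  0.1587  0.0091] turn [0.0056 0.0003 0.0807] dist mm 342.6 deg 14.6 pos [0.5488 0.1414 0.1509] tool x yaw 104.5245834294487 t 3.4 w 0.051512056975454 F [ 1.4237 -0.4929 -2.821 ]
```

Request:
arm_command(
  moves=[
    [[-1,0.14,0,0.0056,0,0.062,0.6],[-1,0.14,0,0.0056,0,0.062,0.6],[-1,0.14,0,0.0056,0,0.062,0.6],[-1,0.14,0,0.0056,0,0.062,0.6],[-1,0.14,0,0.0056,0,0.062,0.6],[-1,0.14,0,0.0056,0,0.062,0.6],[-1,0.14,0,0.0056,0,0.062,0.6],[-1,0.14,0,0.0056,0,0.062,0.6]],
  ],
)

```text
time_s: 4.2
position: [0.6641, -0.1402, 0.1503]
orientation: [[-0.056, 0.998, -0.003], [0.998, 0.056, -0.0], [-0.0, -0.003, -1.0]]
force: [-0.1, 0.8, -2.2]
width: 0.0517
```

```bash
python3 - <<'E'
from h import *
a,d,p=cap('wrist','w3.png');np.savez('w3.npz',a=a,d=d,**p)
hsv=cv2.cvtColor(a,cv2.COLOR_RGB2HSV)
zt=np.load('top0.npz')
toolmove([.684,-.170,.1],93.35)
toolmove([.684,-.170,.019],93.35)
E
```

```text
shift [-0.1091  0.062   0.1684] turn [-0.0009 -0.0002 -0.0003] dist mm 63.0 deg 0.2 pos [ 0.6637 -0.1384  0.1506] tool x yaw 93.28929221796048 t 4.25 w 0.05138079398168849 F [ 0.3295  0.3834 -3.5455]
shift [-0.1092  0.0628  0.4384] turn [-0.0009 -0.0002 -0.0003] dist mm 136.9 deg 0.2 pos [ 0.6637 -0.1384  0.1506] tool x yaw 93.28929221796048 t 4.25 w 0.05138079398168849 F [ 0.3295  0.3834 -3.5455]
```

View pics/w3.png

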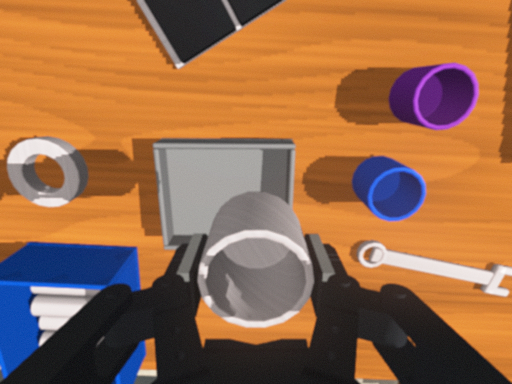

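The piston is held upright. The tray's near rim corners are at (153,141) and (295,139). I'll check the tray's position and rim height against the top view.

```bash
python3 - <<'E'
from h import *
z=np.load('w3.npz');zt=np.load('top0.npz')
a,b=[ray(z,q,.03) for q in((153,141),(295,139))];print(a,b,np.linalg.norm(a-b))
mid=(a+b)/2;ey=(b-a)/np.linalg.norm(b-a);print('centre',mid+.055*np.array([ey[1],-ey[0],0]),np.degrees(np.arctan2(ey[1],ey[0])))
# rim height from width seen in wrist: near edge mid vs top-view near edge
R=((274.337,151.385),(31.5,37.93),86.42);bx=cv2.boxPoints(R);print(bx)
bx=bx[np.argsort(-bx[:,1])][:2];m2=bx.mean(0)
r2=lambda zz,uv:(ray(zz,uv,0),(ray(zz,uv,.1)-ray(zz,uv,0))/.1)
o1,g1=r2(z,(224,140));o2,g2=r2(zt,m2);print('rim h',np.linalg.lstsq(np.stack([g1,-g2],1),o2-o1,rcond=None)[0])
E
```

```text
[ 0.6335 -0.234   0.03  ] [ 0.6247 -0.1065  0.03  ] 0.12779303217405155
centre [ 0.684  -0.1665  0.03  ] 93.94257928851657
[[254.4256 136.8499]
 [292.2815 134.4815]
 [294.2485 165.92  ]
 [256.3925 168.2885]]
rim h [-0.0084 -0.0084]
```

Request:
arm_command(
  moves=[
    [[-0.1024,0.062,0.1,-0.001,0,0,0.6],[-0.1024,0.062,0.2,-0.001,0,0,0.6],[-0.1024,0.062,0.28,-0.001,0,0,0.6],[-0.1024,0.062,0.34,-0.001,0,0,0.6],[-0.1024,0.062,0.4,-0.001,0,0,0.6],[-0.1024,0.062,0.43,-0.001,0,0,0.6],[-0.1024,0.062,0.44,-0.001,0,0,0.6],[-0.1024,0.062,0.44,-0.001,0,0,0.6]],
  ],
)

```text
time_s: 5.05
position: [0.6833, -0.166, 0.0191]
orientation: [[-0.059, 0.998, -0.0], [0.998, 0.059, 0.001], [0.001, -0.0, -1.0]]
force: [-0.4, -0.6, -3.0]
width: 0.0513
```

Request:
arm_command(
  moves=[
    [[0,0,0.003,0,0,0,0.6],[0,0,0.006,0,0,0,0.6],[0,0,0.008,0,0,0,0.6],[0,0,0.01,0,0,0,0.6],[0,0,0.01,0,0,0,0.6],[0,0,0.01,0,0,0,0.6],[0,0,0.01,0,0,0,0.6],[0,0,0.01,0,0,0,0.6]],
  ],
)

```text
time_s: 5.85
position: [0.6836, -0.1651, 0.0187]
orientation: [[-0.06, 0.998, 0.001], [0.998, 0.06, 0.001], [0.001, 0.001, -1.0]]
force: [-5.3, 3.1, 10.6]
width: 0.0517
```

Request:
arm_command(
  moves=[
    [[0,0,-0.003,0,0,0,0.6],[0,0,-0.003,0,0,0,0.2],[0,0,-0.003,0,0,0,0.2],[0,0,-0.003,0,0,0,0.2],[0,0,-0.01,0,0,0,0.2],[0,0,-0.15,0,0,0,0.2],[0,0,-0.3,0,0,0,0.2],[0,0,-0.45,0,0,0,0]],
  ],
)

```text
time_s: 6.65
position: [0.6831, -0.1652, 0.1547]
orientation: [[-0.06, 0.998, -0.0], [0.998, 0.06, 0.002], [0.002, -0.0, -1.0]]
force: [0.5, 0.4, 0.3]
width: 0.0809
```

```bash
python3 - <<'E'
from h import *
toolmove([.60,-.40,.2],77.5)
E
```

```text
shift [-0.7644 -0.323  -0.1525] turn [-0.0002 -0.0006  0.0884] dist mm 253.1 deg 15.9 pos [ 0.6831 -0.1652  0.1547] tool x yaw 93.41655581027544 t 6.65 w 0.08088882430503797 F [0.4798 0.3836 0.2562]
```

Request:
arm_command(
  moves=[
    [[-0.76,-0.33,-0.1,0,0,0.088,0],[-0.76,-0.33,-0.1,0,0,0.088,0],[-0.76,-0.33,-0.1,0,0,0.088,0],[-0.76,-0.33,-0.1,0,0,0.088,0],[-0.76,-0.33,-0.1,0,0,0.088,0],[-0.76,-0.33,-0.1,0,0,0.088,0],[-0.76,-0.33,-0.1,0,0,0.088,0],[-0.76,-0.33,-0.1,0,0,0.088,0]],
  ],
)

```text
time_s: 7.45
position: [0.598, -0.3979, 0.1839]
orientation: [[0.215, 0.977, -0.001], [0.977, -0.215, 0.003], [0.003, -0.001, -1.0]]
force: [0.3, -0.5, 1.0]
width: 0.0853
```

```bash
python3 - <<'E'
from h import *
a,d,p=cap('wrist');np.savez('w4.npz',a=a,d=d,**p)
cv2.imwrite('pics/w4.png',cv2.resize(a[0:300,56:456,::-1],None,fx=2,fy=2,interpolation=cv2.INTER_CUBIC))
toolmove([.5124,-.402,.1],77.5)
E
```

```text
shift [-0.0772 -0.2761  0.2799] turn [-0.0004 -0.0008  0.0008] dist mm 120.2 deg 0.2 pos [ 0.5983 -0.3973  0.1839] tool x yaw 77.65168525799974 t 7.5 w 0.08517456389309473 F [-0.1091  0.2532 -0.1308]
```

View pics/w4.png

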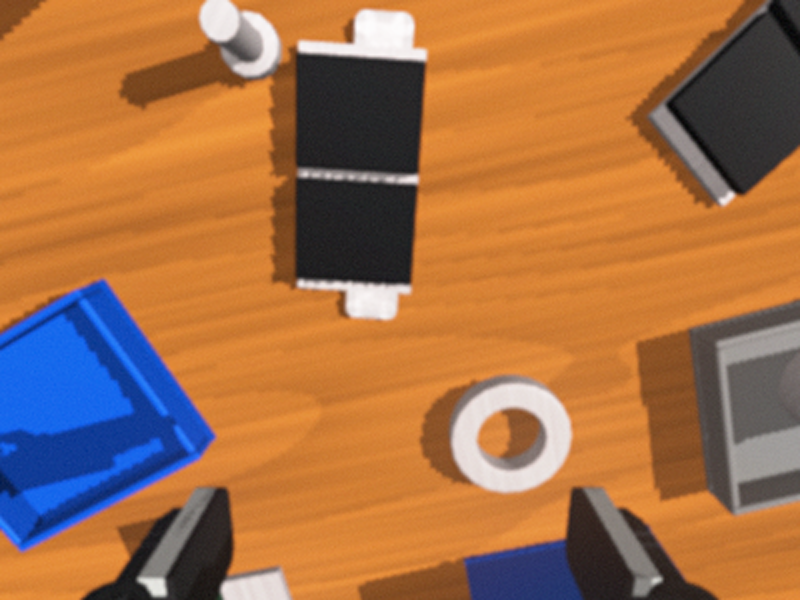

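The eared pad is clear at (355,170) in the view, the bolt at (240,35) and the bearing at (511,433). I'll take the lining corners for the pad's pose.

```bash
python3 - <<'E'
from h import *
z=np.load('w4.npz');a=z['a']
g=cv2.cvtColor(a,cv2.COLOR_RGB2GRAY);m=(g<70).astype('u1');w=np.zeros_like(m);w[15:150,195:275]=m[15:150,195:275]
w=cv2.morphologyEx(w,cv2.MORPH_CLOSE,np.ones((9,9)))
w=cv2.morphologyEx(w,cv2.MORPH_OPEN,np.ones((5,5)))
c=max(cv2.findContours(w,0,1)[0],key=cv2.contourArea);W=np.array([ray(z,q[0],.016)[:2] for q in c],np.float32)
R=cv2.minAreaRect(W);print('mask rect',R)
f=lambda vx,vy,h:ray(z,((vx+.5)/2-.5+56,(vy+.5)/2-.5),h)
q=np.array([f(297,54,.016),f(423,62,.016),f(411,284,.016),f(297,279,.016)]);print(q,'c',q.mean(0))
yw=lambda v:np.degrees(np.arctan2(v[1],v[0]))
print(yw(q[1]-q[0]),yw(q[2]-q[3]),yw(q[0]-q[3])-90,yw(q[1]-q[2])-90,[np.linalg.norm(q[i]-q[i-1]) for i in range(4)])
e=[f(384,30,.006),f(372,303,.006)];print('ear mid',np.mean(e,0),'yaw',yw(e[0]-e[1])-90)
# height: pad centre groove seen in two views
zt=np.load('top0.npz');uv=((609+.5)/5-.5+220,(207+.5)/5-.5+160);uw=((357+.5)/2-.5+56,(176+.5)/2-.5)
r2=lambda zz,uv:(ray(zz,uv,0),(ray(zz,uv,.1)-ray(zz,uv,0))/.1)
o1,g1=r2(z,uw);o2,g2=r2(zt,uv);print('h',np.linalg.lstsq(np.stack([g1,-g2],1),o2-o1,rcond=None)[0])
P=pts(z['d'],z);print('depth h lining',np.median(P[60:80,215:255,2]),'bench',np.median(P[60:80,150:180,2]))
print('bolt',f(255,55,.008),f(220,18,.06))
E
```

```text
mask rect ((0.5144621133804321, -0.4009130299091339), (0.061535052955150604, 0.10579205304384232), 74.2547378540039)
[[ 0.4555 -0.415   0.016 ]
 [ 0.4716 -0.3576  0.016 ]
 [ 0.5738 -0.3854  0.016 ]
 [ 0.5581 -0.4438  0.016 ]] c [ 0.5148 -0.4005  0.016 ]
74.30459814622682 74.9864915245761 74.3328371304986 74.82358208998573 [np.float64(0.10659184703916831), np.float64(0.05961787808697183), np.float64(0.10587582592485147), np.float64(0.0605286373392046)]
ear mid [ 0.517  -0.3907  0.006 ] yaw 74.204517789622
h [0.0151 0.0151]
depth h lining 0.01619942882302284 bench 0.00022120649931644393
bolt [ 0.45   -0.4359  0.008 ] [ 0.4454 -0.4366  0.06  ]
```

```bash
python3 - <<'E'
from h import *
toolmove([.5147,-.4005,.09],74.4)
toolmove([.5147,-.4005,-.002],74.4)
E
```

```text
shift [-0.0707 -0.2696  0.3133] turn [-0.0004 -0.0008  0.0181] dist mm 125.8 deg 3.3 pos [ 0.5983 -0.3973  0.1839] tool x yaw 77.65168525799974 t 7.5 w 0.08517456389309473 F [-0.1091  0.2532 -0.1308]
shift [-0.0715 -0.2693  0.62  ] turn [-0.0004 -0.0008  0.0181] dist mm 203.9 deg 3.3 pos [ 0.5983 -0.3973  0.1839] tool x yaw 77.65168525799974 t 7.5 w 0.08517456389309473 F [-0.1091  0.2532 -0.1308]
```

Request:
arm_command(
  moves=[
    [[-0.071,-0.27,0.2,0,-0.0008,0.018,0],[-0.071,-0.27,0.3,0,-0.0008,0.018,0],[-0.071,-0.27,0.31,0,-0.0008,0.018,0],[-0.071,-0.27,0.42,0,-0.0008,0.018,0],[-0.0715,-0.269,0.53,0,-0.0008,0.018,0],[-0.0715,-0.269,0.6,0,-0.0008,0.018,0],[-0.0715,-0.269,0.62,0,-0.0008,0.018,0],[-0.0715,-0.269,0.62,0,-0.0008,0.018,0]],
  ],
)

```text
time_s: 8.3
position: [0.5151, -0.3989, -0.0028]
orientation: [[0.267, 0.964, -0.003], [0.964, -0.267, 0.002], [0.001, -0.003, -1.0]]
force: [-0.4, 0.6, -0.1]
width: 0.0852
```

Request:
arm_command(
  moves=[
    [[0,0,0,0,0,0,0.2],[0,0,0,0,0,0,0.5],[0,0,0,0,0,0,0.5],[0,0,0,0,0,0,0.5],[0,0,0,0,0,0,0.5],[0,0,0,0,0,0,0.5],[0,0,0,0,0,0,0.5],[0,0,0,0,0,0,0.5]],
  ],
  grip_force=60,
)

```text
time_s: 9.1
position: [0.5165, -0.3999, -0.0003]
orientation: [[0.267, 0.964, 0.001], [0.964, -0.267, -0.001], [-0.001, 0.001, -1.0]]
force: [0.2, 1.9, 5.6]
width: 0.0597
```

Request:
arm_command(
  moves=[
    [[0,0,-0.05,0,0,0,0.5],[0,0,-0.1,0,0,0,0.5],[0,0,-0.2,0,0,0,0.5],[0,0,-0.3,0,0,0,0.5],[0,0,-0.4,0,0,0,0.5],[0,0,-0.5,0,0,0,0.5],[0,0,-0.5,0,0,0,0.5],[0,0,-0.5,0,0,0,0.5]],
  ],
)

```text
time_s: 9.9
position: [0.5164, -0.3998, 0.1503]
orientation: [[0.267, 0.964, 0.002], [0.964, -0.267, -0.002], [-0.002, 0.002, -1.0]]
force: [-0.2, 0.6, -6.8]
width: 0.0603
```

```bash
python3 - <<'E'
from h import *
s=r.read_state()
a,d,p=cap('wrist','w5.png');np.savez('w5.npz',a=a,d=d,pos=s['position'],ori=s['orientation'],**p)
y=np.radians(104.5);ex=np.array([np.cos(y),np.sin(y)]);o=np.array([.5087,.2160])+ex*-.082
print('pre-mouth',o)
toolmove([*o,.15],104.5)
E
```

```text
pre-mouth [0.5292 0.1366]
shift [ 1.7327 -0.4325 -0.0041] turn [-0.0002 -0.0001 -0.1665] dist mm 535.8 deg 30.0 pos [ 0.5156 -0.399   0.1486] tool x yaw 74.52952210032842 t 9.95 w 0.059978156145079765 F [-0.2833  0.7843 -6.7284]
```

View pics/w5.png

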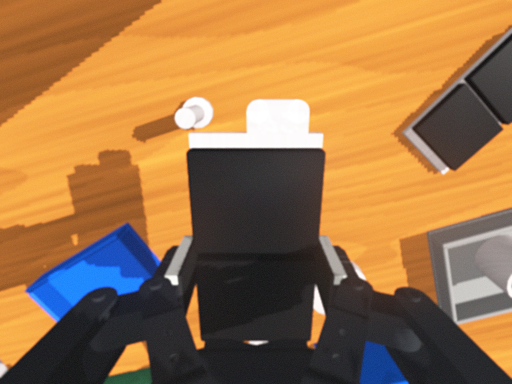

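The pad is held square. The near lining edge is at v=149 and the ear end at v=100, which puts the pad's centre 1.7 mm towards the camera from the TCP. Now I'll carry it to the bracket.

Request:
arm_command(
  moves=[
    [[0.15,-0.03,0,0,0,-0.04,0.5],[0.3,-0.07,0,0,0,-0.08,0.5],[0.45,-0.11,0,0,0,-0.12,0.5],[0.6,-0.15,0,0,0,-0.1665,0.5],[0.75,-0.19,0,0,0,-0.1665,0.5],[0.9,-0.22,0,0,0,-0.1665,0.5],[1,-0.25,0,0,0,-0.1665,0.5],[1,-0.25,0,0,0,-0.1665,0.5]],
  ],
)

```text
time_s: 10.75
position: [0.521, -0.0847, 0.1463]
orientation: [[-0.254, 0.967, -0.006], [0.967, 0.254, 0.004], [0.006, -0.005, -1.0]]
force: [0.7, 0.4, -5.1]
width: 0.0603
```

```bash
python3 - <<'E'
from h import *
toolmove([.5308,.1370,.15],104.5)
E
```

```text
shift [ 0.7065  0.2196 -0.0094] turn [-0.0015 -0.0018  0.0013] dist mm 222.0 deg 0.5 pos [ 0.521  -0.0847  0.1463] tool x yaw 104.74059802877626 t 10.75 w 0.06025310059024078 F [ 0.6929  0.4443 -5.0831]
```

Request:
arm_command(
  moves=[
    [[0.14,0.044,0,0,0,0.001,0.5],[0.28,0.088,0,0,-0.0018,0.001,0.5],[0.42,0.132,0,0,-0.0018,0.001,0.5],[0.56,0.176,0,0,-0.0018,0.001,0.5],[0.68,0.21,0,0,-0.0018,0.001,0.5],[0.7065,0.2196,0,0,-0.0018,0.001,0.5],[0.7065,0.2196,0.1,-0.0015,-0.0018,0.001,0.5],[0.7065,0.2196,0.25,-0.0015,-0.0018,0.001,0.5]],
  ],
)

```text
time_s: 11.55
position: [0.5324, 0.1372, 0.0727]
orientation: [[-0.253, 0.968, 0.005], [0.968, 0.253, -0.0], [-0.002, 0.005, -1.0]]
force: [1.2, 0.3, -5.6]
width: 0.0603
```

```bash
python3 - <<'E'
from h import *
a,d,p=cap('wrist');np.savez('w6.npz',a=a,d=d,**p)
cv2.imwrite('pics/w6.png',a[:,:,::-1])
toolmove([.5308,.1370,.035],104.5)
toolmove([.5308,.1370,.0135],104.5)
E
```

```text
shift [-0.0023  0.0178  0.0948] turn [-0.0034 -0.0005  0.0004] dist mm 28.9 deg 0.6 pos [0.5258 0.1363 0.0635] tool x yaw 104.56884083127451 t 11.6 w 0.06034376822356785 F [ -4.0245  -0.1435 -11.4728]
shift [-0.0024  0.0185  0.1665] turn [-0.0034 -0.0005  0.0004] dist mm 50.3 deg 0.6 pos [0.5258 0.1363 0.0635] tool x yaw 104.56884083127451 t 11.6 w 0.06034376822356785 F [ -4.0245  -0.1435 -11.4728]
```

View pics/w6.png

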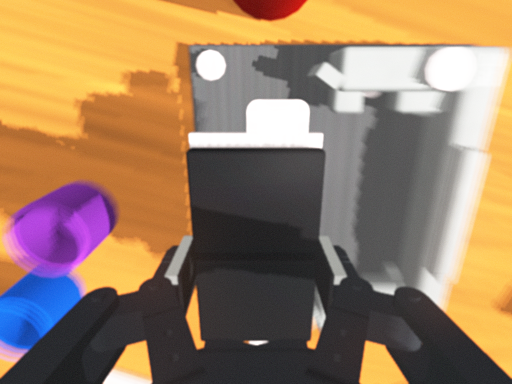

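The pad is square above the plate, behind the mouth and well clear of the arms. Next is the lowering.

Request:
arm_command(
  moves=[
    [[-0.0023,0.018,0.06,-0.003,0,0,0.5],[-0.0023,0.018,0.09,-0.003,0,0,0.5],[-0.0023,0.018,0.12,-0.003,0,0,0.5],[-0.0023,0.018,0.14,-0.003,0,0,0.5],[-0.0023,0.018,0.155,-0.003,0,0,0.5],[-0.0023,0.018,0.165,-0.003,0,0,0.5],[-0.0023,0.018,0.165,-0.003,0,0,0.5],[-0.0023,0.018,0.165,-0.003,0,0,0.5]],
  ],
)

```text
time_s: 12.4
position: [0.5309, 0.1371, 0.0144]
orientation: [[-0.252, 0.968, -0.001], [0.968, 0.252, 0.001], [0.002, -0.0, -1.0]]
force: [-0.5, 0.1, -5.7]
width: 0.0601
```

```bash
cat >> h.py <<'E'
O=np.array([.5087,.2160]);_y=np.radians(104.5);EX=np.array([np.cos(_y),np.sin(_y)]);EY=np.array([-EX[1],EX[0]])
def br(x,y): return O+EX*x+EY*y
E
python3 - <<'E'
from h import *
q=r.read_state()['position'][:2]-O;print('TCP in bracket',q@EX,q@EY)
toolmove([*br(-.024,-.0016),.0135],104.5)
E
```

```text
TCP in bracket -0.08198276457847861 -0.0017654856843202153
shift [ 0.1933 -0.0003  0.0033] turn [-0.0001 -0.0005  0.0004] dist mm 58.0 deg 0.1 pos [0.5309 0.1371 0.0144] tool x yaw 104.57753885455578 t 12.4 w 0.06008342953946882 F [-0.4784  0.0671 -5.6646]
```

Request:
arm_command(
  moves=[
    [[0.02,0,0.004,0,0,0,0.5],[0.04,0,0.005,0,0,0,0.5],[0.06,0,0.005,0,0,0,0.5],[0.08,0,0.005,0,0,0,0.5],[0.1,0,0.005,0,0,0,0.5],[0.115,0,0.005,0,0,0,0.5],[0.125,0,0.005,0,0,0,0.5],[0.125,0,0.005,0,0,0,0.5]],
  ],
)

```text
time_s: 13.2
position: [0.5213, 0.1738, 0.0129]
orientation: [[-0.252, 0.968, -0.001], [0.968, 0.252, 0.001], [0.002, -0.001, -1.0]]
force: [0.3, -0.8, -5.3]
width: 0.0601
```

```bash
python3 - <<'E'
from h import *
q=r.read_state()['position'][:2]-O;print('TCP in bracket',q@EX,q@EY,r.read_state()['wrist_torque'])
toolmove([*br(-.024,-.0016),.0135],104.5)
E
```

```text
TCP in bracket -0.044002777844759956 -0.0016258825964283222 [0.0694 0.0032 0.0628]
shift [ 0.0667  0.     -0.0018] turn [-0.0002 -0.0005  0.0006] dist mm 20.0 deg 0.1 pos [0.5213 0.1738 0.0129] tool x yaw 104.61546485990009 t 13.2 w 0.06013439083071815 F [ 0.3043 -0.841  -5.2916]
```

Request:
arm_command(
  moves=[
    [[0.005,0,0.003,0,0,0,0.5],[0.015,0,0.003,0,0,0,0.5],[0.025,0,0.003,0,0,0,0.5],[0.035,0,0.003,0,0,0,0.5],[0.045,0,0.003,0,0,0,0.5],[0.055,0,0.003,0,0,0,0.5],[0.065,0,0.003,0,0,0,0.5],[0.067,0,0.003,0,0,0,0.5]],
  ],
)

```text
time_s: 14.0
position: [0.5167, 0.1929, 0.0122]
orientation: [[-0.252, 0.968, -0.0], [0.968, 0.252, 0.001], [0.001, 0.0, -1.0]]
force: [1.4, -4.1, -5.0]
width: 0.0599
```

```bash
python3 - <<'E'
from h import *
q=r.read_state()['position'][:2]-O;print('TCP in bracket',q@EX,q@EY,r.read_state()['wrist_torque'])
E
```

```text
TCP in bracket -0.024343582286488984 -0.0019717639396897952 [-0.7013 -0.2947 -0.021 ]
```

Request:
arm_command(
  moves=[
    [[0,0,0,0,0,0,0.17],[0,0,0,0,0,0,0.17],[0,0,0,0,0,0,0.17],[0,0,0,0,0,0,0.17],[0,0,-0.05,0,0,0,0.17],[0,0,-0.2,0,0,0,0.17],[-0.1,0,-0.3,0,0,0,0.5],[-0.2,0,-0.3,0,0,0,1]],
  ],
)

```text
time_s: 14.8
position: [0.5352, 0.1352, 0.1072]
orientation: [[-0.255, 0.967, 0.009], [0.967, 0.255, 0.001], [-0.001, 0.009, -1.0]]
force: [1.0, -0.2, 0.6]
width: 0.0427
```

```bash
python3 - <<'E'
from h import *
q=r.read_state()['position'][:2]-O;print('TCP in bracket',q@EX,q@EY)
toolmove([*br(-.090,0),.016],104.5)
E
```

```text
TCP in bracket -0.08482242484011193 -0.005425777573144277
shift [-0.0168 -0.0211  0.3038] turn [0.003  0.0003 0.0015] dist mm 91.5 deg 0.6 pos [0.5352 0.1352 0.1072] tool x yaw 104.76191606813478 t 14.8 w 0.0427442821959522 F [ 1.0272 -0.1784  0.6085]
```

Request:
arm_command(
  moves=[
    [[-0.017,-0.021,0,0.003,0,0.0015,1],[-0.017,-0.021,0,0.003,0,0.0015,1],[-0.017,-0.021,0.05,0.003,0,0.0015,1],[-0.017,-0.021,0.15,0.003,0,0.0015,1],[-0.017,-0.021,0.22,0.003,0,0.0015,1],[-0.017,-0.021,0.28,0.003,0,0.0015,1],[-0.017,-0.021,0.304,0.003,0,0.0015,1],[-0.017,-0.021,0.304,0.003,0,0.0015,1]],
  ],
)

```text
time_s: 15.6
position: [0.5297, 0.1296, 0.0145]
orientation: [[-0.251, 0.968, -0.003], [0.968, 0.251, -0.001], [-0.0, -0.003, -1.0]]
force: [0.1, 0.1, -0.0]
width: -0.0001
```

```bash
python3 - <<'E'
from h import *
q=r.read_state()['position'][:2]-O;print('TCP in bracket',q@EX,q@EY)
toolmove([*br(-.0455,0),.016],104.5)
a,d,p=cap('wrist','w7.png');np.savez('w7.npz',a=a,d=d,**p)
E
```

```text
TCP in bracket -0.08889750933433348 0.0012526572053226086
shift [ 0.1447  0.0042 -0.0049] turn [-0.001   0.      0.0002] dist mm 43.4 deg 0.2 pos [0.5297 0.1296 0.0145] tool x yaw 104.53131893499672 t 15.6 w -8.3037710685948e-05 F [ 0.0757  0.0819 -0.0392]
```

View pics/w7.png

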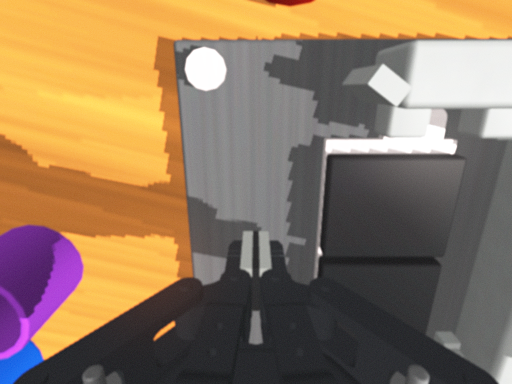

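The pad sits in the slots with the ear under the lip, and the closed fingers stand behind its rear edge. Now I'll push.

Request:
arm_command(
  moves=[
    [[0.03,0.004,-0.004,0,0,0,1],[0.05,0.004,-0.004,0,0,0,1],[0.065,0.004,-0.004,0,0,0,1],[0.08,0.004,-0.004,0,0,0,1],[0.095,0.004,-0.004,0,0,0,1],[0.11,0.004,-0.004,0,0,0,1],[0.12,0.004,-0.004,0,0,0,1],[0.125,0.004,-0.004,0,0,0,1]],
  ],
)

```text
time_s: 16.45
position: [0.5237, 0.165, 0.0175]
orientation: [[-0.252, 0.968, 0.002], [0.968, 0.252, -0.003], [-0.003, 0.001, -1.0]]
force: [2.5, -8.5, 0.8]
width: 0.0002
```

```bash
python3 - <<'E'
from h import *
s=r.read_state();q=s['position'][:2]-O;print('TCP in bracket',q@EX,q@EY,'F along x',s['force'][:2]@EX,s['wrist_torque'])
toolmove([*br(-.0445,0),.016],104.5)
E
```

```text
TCP in bracket -0.05313588132726559 -0.0017494473595901653 F along x -8.849469265590944 [-1.2415 -0.419   0.0556]
shift [ 0.0288 -0.0058  0.0048] turn [0.0002 0.0011 0.0004] dist mm 8.9 deg 0.2 pos [0.5237 0.165  0.0175] tool x yaw 104.57454737063671 t 16.45 w 0.00022370411181500278 F [ 2.5087 -8.4918  0.756 ]
```

Request:
arm_command(
  moves=[
    [[0.006,-0.004,0.004,0,0.001,0,1],[0.012,-0.005,0.004,0,0.001,0,1],[0.018,-0.005,0.004,0,0.001,0,1],[0.022,-0.005,0.004,0,0.001,0,1],[0.026,-0.005,0.004,0,0.001,0,1],[0.029,-0.005,0.004,0,0.001,0,1],[0.031,-0.005,0.004,0,0.001,0,1],[0.031,-0.005,0.004,0,0.001,0,1]],
  ],
)

```text
time_s: 17.25
position: [0.5232, 0.1713, 0.0175]
orientation: [[-0.253, 0.968, 0.007], [0.968, 0.253, -0.003], [-0.005, 0.006, -1.0]]
force: [5.8, -12.1, 1.0]
width: -0.0001
```

```bash
python3 - <<'E'
from h import *
s=r.read_state();q=s['position'][:2]-O;print('TCP in bracket',q@EX,q@EY,'F along x',s['force'][:2]@EX,s['wrist_torque'])
a,d,p=cap('wrist','w8.png');np.savez('w8.npz',a=a,d=d,**p)
E
```

```text
TCP in bracket -0.04691799105575681 -0.0028180172202711905 F along x -13.133787401112114 [-2.0098 -0.905  -0.0167]
```

View pics/w8.png

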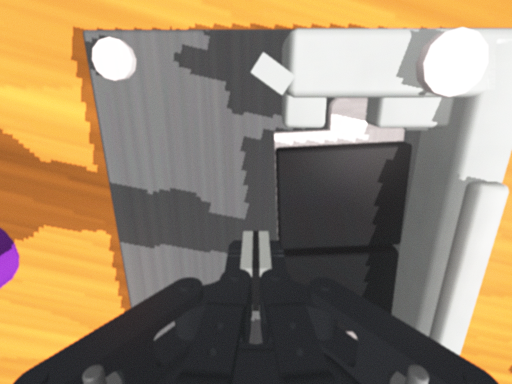

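The ear shows in the lip gap at (350,125) and the force is 13 N, so the clips have not snapped yet. I'll push further.

Request:
arm_command(
  moves=[
    [[0.012,-0.007,0.004,0,0,0,1],[0.015,-0.008,0.004,0,0,0,1],[0.018,-0.009,0.004,0,0,0,1],[0.02,-0.009,0.004,0,0,0,1],[0.022,-0.009,0.004,0,0,0,1],[0.024,-0.009,0.004,0,0,0,1],[0.026,-0.009,0.004,0,0,0,1],[0.026,-0.009,0.004,0,0,0,1]],
  ],
)

```text
time_s: 18.1
position: [0.5212, 0.1744, 0.0175]
orientation: [[-0.254, 0.967, 0.012], [0.967, 0.254, -0.009], [-0.012, 0.009, -1.0]]
force: [3.1, -18.6, 2.3]
width: -0.0
```

```bash
python3 - <<'E'
from h import *
s=r.read_state();q=s['position'][:2]-O;print('TCP in bracket',q@EX,q@EY,'F along x',s['force'][:2]@EX,s['wrist_torque'])
a,d,p=cap('wrist');np.savez('w9.npz',a=a,d=d,**p)
cv2.imwrite('pics/w9.png',cv2.resize(a[0:200,200:460,::-1],None,fx=3,fy=3,interpolation=cv2.INTER_CUBIC))
E
```

```text
TCP in bracket -0.043435937937296644 -0.001666306712775157 F along x -18.795381445593677 [-3.0313 -0.6963  0.0263]
```

View pics/w9.png

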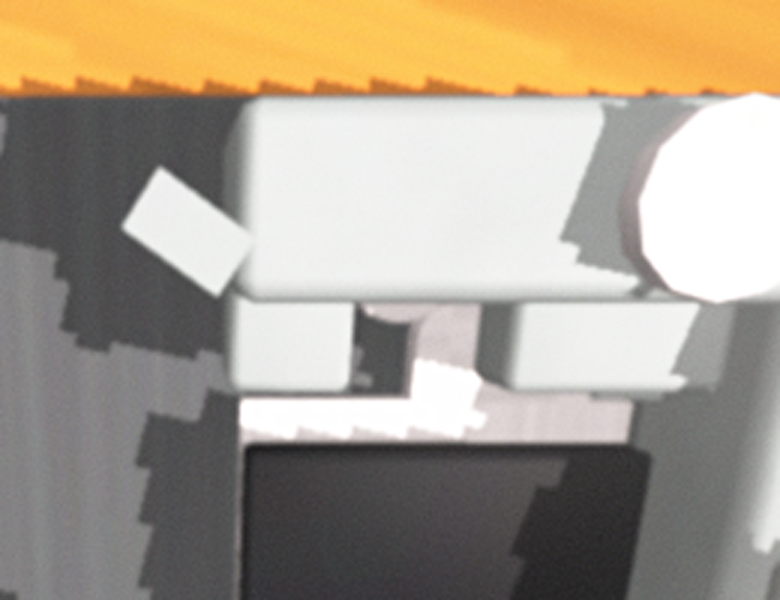

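The clip bump now shows behind the ear's rear edge on the +y side, at (395,310) in the crop. I'll push a little harder to confirm that it is against the stop.

Request:
arm_command(
  moves=[
    [[0.018,-0.005,0.004,0,0,0,1],[0.02,-0.005,0.004,0,0,0,1],[0.022,-0.005,0.004,0,0,0,1],[0.024,-0.005,0.004,0,0,0,1],[0.026,-0.005,0.004,0,0,0,1],[0.026,-0.005,0.004,0,0,0,1],[0.026,-0.005,0.004,0,0,0,1],[0.026,-0.005,0.004,0,0,0,1]],
  ],
)

```text
time_s: 18.95
position: [0.5212, 0.1749, 0.0177]
orientation: [[-0.255, 0.967, 0.017], [0.967, 0.256, -0.019], [-0.022, 0.011, -1.0]]
force: [6.3, -31.3, 4.4]
width: 0.0006
```

```bash
python3 - <<'E'
from h import *
s=r.read_state();q=s['position'][:2]-O;print('TCP in bracket',q@EX,q@EY,'F along x',s['force'][:2]@EX,s['wrist_torque'])
E
```

```text
TCP in bracket -0.042945216671292245 -0.0017742836532917315 F along x -31.839799516372867 [-5.1593 -0.9529 -0.0258]
```

Request:
arm_command(
  moves=[
    [[-0.03,0,0,0,0,0,1],[-0.05,0,0,0,0,0,1],[-0.05,0,-0.1,0,0,0,1],[-0.05,0,-0.25,0,0,0,1],[-0.05,0.05,-0.4,0,0.005,0,1],[-0.03,0.13,-0.5,0.003,0.0065,0,1],[-0.03,0.13,-0.5,0.003,0.0065,0,1],[-0.03,0.13,-0.5,0.003,0.0065,0,1]],
  ],
)

```text
time_s: 19.75
position: [0.5587, 0.1798, 0.1686]
orientation: [[-0.257, 0.967, 0.003], [0.967, 0.257, -0.001], [-0.001, 0.003, -1.0]]
force: [-0.7, -0.9, -0.7]
width: -0.0001
```

```bash
python3 - <<'E'
from h import *
print(r.read_state()['position'],r.read_state()['force'])
a,d,p=cap('wrist');np.savez('w10.npz',a=a,d=d,**p)
A=cv2.resize(a[0:300,100:400,::-1],None,fx=2,fy=2,interpolation=cv2.INTER_CUBIC)
b,d,p=cap('top');np.savez('top1.npz',a=b,d=d,**p)
B=cv2.resize(b[130:175,250:300,::-1],(200,180),interpolation=cv2.INTER_CUBIC)
c,_,_=cap('scene');C=cv2.resize(c[210:270,210:300,::-1],(200,133),interpolation=cv2.INTER_CUBIC)
o=np.zeros((600,800,3),'u1');o[:,:600]=A;o[:180,600:]=B;o[200:333,600:]=C;cv2.imwrite('pics/w10.png',o)
E
```

```text
[0.5587 0.1798 0.1686] [-0.684  -0.895  -0.6706]
```

The picture limit is reached, so the remaining checks are numeric, from depth.

```bash
python3 - <<'E'
from h import *
for n in('w2','w10'):
  z=np.load(n+'.npz');P=pts(z['d'],z);ok=(z['d']>0)
  q=P[...,:2]-O;X=q@EX;Y=q@EY;Z=P[...,2]
  a=z['a']
  if n=='w10':
    m=ok&(abs(Y)<.058)&(X>-.07)&(X<.032)&(Z>.0235)&(Z<.033)
    w=np.stack([X[m],Y[m]],1).astype(np.float32);R=cv2.minAreaRect(w);print('lining',m.sum(),R,'z',np.median(Z[m]),'pct x',np.percentile(w[:,0],[.5,99.5]),'y',np.percentile(w[:,1],[.5,99.5]))
    A=np.c_[w,np.ones(len(w))];c=np.linalg.lstsq(A,Z[m],rcond=None)[0];print('tilt deg',np.degrees(c[:2]))
    for s in(1,-1):
      e=ok&(s*Y>.062)&(s*Y<.070)&(Z>.0155)&(Z<.0205)&(X>-.03)&(X<.03);print('ear top side',s,e.sum(),np.percentile(X[e],[1,50,99]) if e.sum() else '',np.median(Z[e]) if e.sum() else '')
  for s in(1,-1):
    g=ok&(abs(X+.007)<.0035)&(s*Y>.0690)&(s*Y<.0775)&(Z<.036)
    print(n,'side',s,g.sum(),'profile', [(k,round(float(np.median(Z[h])),4),int(np.median(a[h].mean(1)))) for k in range(69,78) for h in[g&(abs(s*Y-k/1e3)<.0006)] if h.sum()>0])
z=np.load('top1.npz');P=pts(z['d'],z)
m=(abs(P[...,0]-.684)<.05)&(abs(P[...,1]+.168)<.058)&(P[...,2]>.037)&(z['d']>0);print('piston in tray',m.sum(),np.median(P[m],0),P[m][:,2].max(),np.ptp(P[m],0))
E
```

```text
w2 side 1 83 profile [(69, 0.0116, 51), (70, 0.0124, 53), (71, 0.0125, 57), (72, 0.0125, 85), (73, 0.0204, 142), (74, 0.0205, 153), (75, 0.0205, 147), (76, 0.0246, 89)]
w2 side -1 102 profile [(69, 0.0114, 58), (70, 0.012, 59), (71, 0.0119, 61), (72, 0.0128, 69), (73, 0.0168, 106), (74, 0.0197, 117), (75, 0.0207, 138), (76, 0.0223, 120), (77, 0.0292, 89)]
lining 7066 ((-0.0003461502492427826, -0.000723082572221756), (0.06197081506252289, 0.10743697732686996), 0.1769741326570511) z 0.028094048122067054 pct x [-0.0312  0.0301] y [-0.0538  0.0529]
tilt deg [0.0988 0.0466]
ear top side 1 136 [-0.0046  0.0018  0.0243] 0.018181993611062677
ear top side -1 122 [-0.0041  0.0051  0.0241] 0.01805012763852145
w10 side 1 95 profile [(69, 0.0126, 60), (70, 0.0128, 61), (71, 0.0122, 60), (72, 0.0141, 95), (73, 0.0204, 137), (74, 0.0206, 167), (75, 0.0207, 166), (76, 0.0266, 114)]
w10 side -1 102 profile [(69, 0.0112, 78), (70, 0.0118, 66), (71, 0.0119, 70), (72, 0.0121, 86), (73, 0.0158, 125), (74, 0.0204, 148), (75, 0.0209, 152), (76, 0.0214, 132), (77, 0.0284, 99)]
piston in tray 77 [ 0.6808 -0.165   0.0518] 0.059222319388452856 [0.0511 0.0477 0.0221]
```

```bash
python3 -c "
from h import *
s=r.read_state();print(s['time_s'],s['force'],abs(s['qvel']).max());print(r.sign_off())"
```

```text
19.9 [-0.7814 -0.1038 -0.6904] 0.23207059178552453
the job is handed in; nothing more can be done
None
```

The pad is seated in the bracket with both spring clips snapped in behind its ears, and the piston stands upright in the small grey tray. I handed the job in at 19.9 s; no verdict was reported.

**How it was done:** I slid the pad into the slots while holding it. I then let go and pushed it home with the closed fingers. The force rose to 32 N for only 0.5 mm of travel, so it was against the stops.

**Last checks, from wrist and top camera depth:**

| Check | Measured | Required |
|---|---|---|
| Pad position along and across the slots | -0.3 mm, -0.7 mm | within 2 mm each |
| Pad alignment | 0.2° | within 2° |
| Pad tilt | about 0.1° | within 2° |
| Lining top height | 28.1 mm | 28 mm if resting on the plate |
| Clips | both bumps back where they were at the start | within 1.2 mm of fully in |
| Piston top in the tray | about 52–53 mm | 53 mm if on the tray floor |

The robot was clear of everything and at rest, with under 1.1 N on the wrist.

**What failed or disagreed:**
- **Tray rim height:** the two-view measurement gave an impossible -8 mm. I lowered the piston to contact by force instead.
- **Pictures:** the last check picture was refused because I had used all 12, so the final state is confirmed by numbers only.
- **Bystanders:** I did not re-measure them at the end. No unexpected contact forces appeared during the moves.

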